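# Square a circuit board into a jig's corner with a push tool

## Robot

A 7-joint arm with a two-finger parallel gripper is mounted at the origin on the work surface. World frame = base frame: x ahead of the robot, y to its left, z up, the work surface at z = 0. Lengths are in m, angles in rad, forces in N, time in s.
With the tool pointing down it reaches from about 0.4 to 0.875 m from the base axis. Payload 19.3 kg.
Tool frame: the origin (TCP) lies where the fingers leave the gripper's body, on its centre line; the fingertips stand bot.tip_reach ahead of it and the grasp point (between the pads) lies 54 mm ahead of it (bot.tip_reach is the distance from the TCP to the fingertips, in m); z points along the fingers, y is the line along which they close (so a half turn about z gives the same grasp; the last joint's range is limited). The gripper opens to 85 mm and grips with 20 to 120 N. Pads are 22 mm wide; open, the fingers measure 114 mm over their backs; the gripper's body (76 mm by 85 mm) begins 54 mm behind the grasp point. The pads swing forward as they close: fully open they stand 13 mm farther back than shut.
Start: joints at [1.138, 0.521, -0.036, 1.599, 0.021, 1.021, -0.113], TCP at [0.222, -0.584, 0.304] pointing down, gripper open.
Joint ranges: [-2.91, 2.91], [-0.3, 2.13], [-1.5, 1.42], [0.17, 2.43], [-1.26, 4.41], [0.16, 1.93], [-2.52, 2.52]. Speed limits (rad/s): [1.89, 1.89, 2.39, 2.39, 3.01, 3.01, 3.01].

## Interface

Orientations are given as [roll, pitch, yaw] about the fixed x, y, z axes, in that order (R = Rz(yaw) Ry(pitch) Rx(roll)).
In Python, from workcell import bot gives the robot as it stands. The module is installed in compiled form; this text tells all that it offers.
- The arm moves only by the shell command python3 -m jog 'ROWS' [FORCE]. ROWS is JSON, a list that holds one entry, the list of rows, each a list of 7 numbers: the shift along the tool's x, y, z in mm, then the turn, a rotation vector about the tool's x, y, z in rad, then the opening, from 0 (shut) to 1 (fully open). In form: [[[tx, ty, tz, wx, wy, wz, fingers], ...]]. A call has 1 to 5 rows; each row shifts and turns the commanded pose from where the row before left it, along the tool's axes as they then stand; what a row does not reach is not made up. A row lasts 1/10 s, in which the tool goes at most 50 mm and 8.59 degrees, less where a joint would pass 70% of its speed; a pose out of reach is approached as far as the arm can. A call is refused whole if a number of a shift passes 50 or a number of a turn 0.15, either way. A call with a gripper value outside its range is refused whole. The fingers move at their own pace and stop on an object; FORCE is the grip in N (left out, the last holds). Time passes only in rows, so rows that do not move let the fingers close. It gives the time, the measured TCP pose, the force, the opening and the grip force at its end, in the units of the state.
- bot.observe(): the state, without advancing time (a new reading comes with each control period).
- bot.grab_frame(name): name is "scene" or "top" or "wrist"; returns a dict with "img" (400x640x3 uint8, red, green, blue), "intrinsics" (3x3 intrinsics, pixels), "R" (3x3) and "t" (3): a world point X has camera coordinates R X + t; the wrist camera has in their place "tool_from_camera" (4x4, takes a point from camera to tool coordinates, whose origin is the TCP and whose axes are the flange's). Camera axes: x right, y down, z forward; pixel columns grow to the right and rows downward; lengths in m; the calibration is good to about 2 mm. A picture is of the moment at which its call begins: read the wrist's pose just before it. There is no depth.
- bot.job_done(): hands the job in; it is judged then, once.
Trained networks look in a picture, given as the dict that the camera call returned (one of the last four; its "shot" number tells which), for a name from the list of things; names that differ only in an ending like _2 or _b are one class to them, and where a whole thing is asked for, a point or a joint stands for the part that bears it (a point fixed in the world has none). Each returns a list of dicts, best first, with "conf" (0 to 1); they miss things now and then, are a little off and sometimes report something else, mostly with a low value. They report only what shows in the picture. A call takes as long as a camera call. They do not tell look-alikes from the thing itself.
- bot.trace(query, picture): "region" (400x640 bool, what is visible of it).
- bot.spot_point(query, picture): "xyz" ([x, y, z] in m, in world coordinates, good to about 4 mm: a listed point, or the origin of a listed thing).
The state is a dict: "clock": time; "qpos": joint angles; "qd": joint speeds; "joint_efforts": joint torques, N m; "position": TCP position; "tool_rot": TCP orientation; "force": force on the tool from outside, world axes, zero at the start; "moment": the same for the moment, N m; "grip_width": finger opening in m; "finger_force": force on a finger pad.
Only numpy, scipy, OpenCV 4.12 (cv2) and the standard library are available. Lean on these libraries where they do the work, as an engineer would, in place of code of your own. Each camera call takes 0.05 s, during which the arm holds its last target. There are 200 camera calls.

## Task

Take the standing push tool by its grip and, using only the tool, slide the green circuit board along the jig plate: first press it flush against the far fence (the longer one, touching the board's long edge), then slide it along that fence until it presses against the side fence, so it sits square in the corner touching both. Press it home lightly but definitely on each fence in turn (push with about 6 N for half a second), never hard, because it is brittle: 15 N on a fence cracks it; keep it flat and do not touch it with the gripper. Then stand the tool upright in the middle of its black rubber pad again and let go, leaving the other things on the bench where they are.

Things in the scene. Friction and masses are not known exactly. Their poses are not given: they have to be found in the camera images.
- jig: Squaring jig fixed to the bench: dark steel plate 200 (x) x 220 (y) x 10 mm high, origin at the centre of its underside (on the bench), z up. Two steel fences 15 mm wide stand 14 mm above the plate (tops 24 mm above the bench), with the screw heads on top 3 mm higher, and meet in a square corner at +x +y: inner face of the far fence at jig x = +85 mm, inner face of the side fence at jig y = +95 mm. When home in the corner the board's centre is at jig x = +45, y = +40 mm.
- fence_far: The far fence of the jig, 15 x 220 x 14 mm, along jig y, rigidly fixed; origin at the centre of its underside (10 mm above the bench). Its axes are the jig's. Its inner face looks to -x, 7.5 mm from its origin.
- fence_side: The side fence of the jig, 185 x 15 x 14 mm, along jig x, rigidly fixed; origin at the centre of its underside (10 mm above the bench). Its axes are the jig's. Its inner face looks to -y, 7.5 mm from its origin.
- board: Loose green circuit board on an aluminium heat spreader, 80 (x) x 110 (y) x 8 mm thick, about 0.15 kg, lying on the jig plate clear of both fences; origin at the centre of its underside, z up. Square edges; the parts on top (up to 16 mm high above the board) stand 10 mm or more inside the edges.
- board_center (a point): Centre of the board slab, 4 mm above its underside; axes as the board's. The board slides easily on the plate (friction about 0.3). It starts turned by up to about 0.15 rad from the jig's axes, its centre 17 to 37 mm short of home along jig x and along jig y.
- pusher: Loose push tool standing upright, 0.1 kg: white nylon foot 40 x 40 x 16 mm high with flat vertical sides, a clamp plate up to 20 mm, a 12 mm steel stem, and a black square grip 18 x 18 mm from 38 to 100 mm above the foot's underside. Origin on the grip's axis level with the foot's underside, z up, x and y square to the sides of foot and grip.
- pusher_center (a point): Point on the axis of the push tool's grip, 50 mm above the underside of its foot (half-way up); the middle of the grip is 19 mm higher. The foot is clamped on by hand, so its centre is off this axis by an unknown amount, up to 8 mm along the tool's x and 8 mm along its y, different every time; it stays put in use, and only looking or feeling tells.
- pad: The tool's black rubber parking pad fixed to the bench, 90 x 90 x 3 mm; origin at the centre of its underside. It may be on the left or on the right of the jig. The push tool stands on it at the start and must end standing in the middle of it, within 20 mm.
- parts_tray: Bystander: grey divided component tray 100 x 90 x 28 mm, on the side of the jig opposite the pad; origin under its centre.
- meter: Bystander: yellow handheld multimeter lying flat, 150 x 75 x 40 mm; origin under its centre.
- solder_spool: Bystander: grey spool 50 mm across, 38 mm high; origin under its centre.
- screwdriver: Bystander: screwdriver lying on the bench.
- spare_board: Bystander: a smaller spare circuit board, 60 x 45 mm, up to 17 mm high, on the bench beside the jig, not the one on the jig; origin under its centre.
- pliers: Bystander: black-handled pliers lying on the bench beyond the jig.
- flux_jar: Bystander: small closed jar 44 mm across, 50 mm high; origin under its centre.
Not all that is in view belongs to the job. There is more than one size of the pusher; the job needs the middle-sized.

How it is judged:
On the way, in this order (a step that is already met when the one before it is completed fails the run):
1. the push tool presses the board flush against the far fence (2 N or more on the fence) (contact force between board and fence_far above 2 N and contact force between pusher and board above 1 N and x of board_center in the frame of jig above 0.0435 m and angle between the x axis of board_center and the x axis of jig, either way round below 0.02 rad and angle between board's own z axis and vertical below 0.06 rad), for 0.3 s.
2. with the board still on the far fence, the push tool presses it against the side fence (2 N or more on the fence) (contact force between board and fence_side above 2 N and contact force between pusher and board above 1 N and x of board_center in the frame of jig above 0.0435 m and angle between the x axis of board_center and the x axis of jig, either way round below 0.02 rad and angle between board's own z axis and vertical below 0.06 rad and y of board_center in the frame of jig above 0.0385 m), for 0.3 s.
At the end, for the whole second after the job is handed in: The board lies flat on the jig plate, its centre within 1.5 mm of its home position off each fence and its edges square to the fences within 0.02 rad; the push tool stands upright and at rest on its pad, the axis of its grip within 20 mm of the pad's centre along each pad axis (x of board_center in the frame of jig above 0.0435 m and angle between the x axis of board_center and the x axis of jig, either way round below 0.02 rad and angle between board's own z axis and vertical below 0.06 rad and y of board_center in the frame of jig above 0.0385 m and linear speed of each of board, pusher below 0.01 m/s and x of pusher in the frame of pad between -0.02 and 0.02 m and y of pusher in the frame of pad between -0.02 and 0.02 m and height (world z) of pusher below 0.006 m and angle between pusher's own z axis and vertical below 0.08 rad); the robot touches nothing.
It fails at once if the board is pressed on a fence with more than 15 N (contact force between board and fence_far above 15 N or contact force between board and fence_side above 15 N).
It fails at once if the gripper or arm touches the board (contact force between any of the fingers, the arm and board above 0.5 N).
It fails at once if the board is tipped or lifted off the plate (angle between board's own z axis and vertical above 0.12 rad or z of board in the frame of jig above 0.018 m).
It fails at once if a bystander is moved by more than 20 mm (distance of any of parts_tray, meter, solder_spool, screwdriver, spare_board, flux_jar, pliers from where it was at the start of the episode above 0.02 m).
It also fails if it takes over 72 s, if anything falls off the work surface, if the arm or the gripper's body presses on something with over 40 N, if the wrist force passes 120 N, or if a joint passes its speed limit or range.

## Working session

There is one attempt and no reset: what is moved stays moved. The work goes in short steps, Python scripts to look and compute and a shell command to move; the robot and the scene stay as the last step left them, time stands still between calls to the robot, and variables do not carry over. Pictures are saved under pics/ and viewed, at most 10 in all, crops included, and the job is handed in when it is done.

```bash
mkdir -p pics
cat > h.py <<'E'
import numpy as np, cv2
from workcell import bot
from scipy.spatial.transform import Rotation as Ro
def ray(f,u,v,z):
    K=np.array(f["intrinsics"]);R=np.array(f["R"]);t=np.array(f["t"])
    c=-R.T@t; d=R.T@np.linalg.solve(K,[u,v,1.]); return c+d*(z-c[2])/d[2]
def proj(f,X):
    p=np.array(f["intrinsics"])@(np.array(f["R"])@np.array(X)+np.array(f["t"])); return p[:2]/p[2]
def save(n,img,s=1.0):
    cv2.imwrite("pics/"+n,cv2.resize(img,None,fx=s,fy=s,interpolation=cv2.INTER_CUBIC)[:,:,::-1])
E
python3 - <<'E'
from h import *
s=bot.observe(); print({k:np.round(v,3) for k,v in s.items()}, bot.tip_reach)
for c in("top","scene"):
    f=bot.grab_frame(c); save(c+"1.png",f["img"],1.25)
    print(c,"cam at",np.round(-np.array(f["R"]).T@f["t"],3))
    for n in("jig","board_center","pusher_center","pad","pusher","fence_far","fence_side"):
        for r in bot.spot_point(n,f)[:4]: print(n,np.round(r["xyz"],4),round(r["conf"],2),np.round(proj(f,r["xyz"])))
E
```

```text
{'clock': np.float64(0.0), 'qpos': array([ 1.138,  0.522, -0.036,  1.6  ,  0.021,  1.021, -0.113]), 'qd': array([ 0.001,  0.   , -0.001, -0.002,  0.001,  0.   ,  0.   ]), 'joint_efforts': array([ 0.0000e+00, -9.2713e+01,  1.9800e+00, -3.6994e+01,  1.8000e-02,
        8.0000e-03, -0.0000e+00]), 'position': array([ 0.222, -0.584,  0.303]), 'tool_rot': array([-3.14 ,  0.   ,  0.363]), 'force': array([-0.577,  0.39 , -0.123]), 'moment': array([-0.008,  0.008,  0.005]), 'finger_force': np.float64(0.0), 'grip_width': np.float64(0.085)} 0.0726
top cam at [ 0.474 -0.026  1.23 ]
jig [ 0.5418  0.0191 -0.0007] 0.65 [306. 211.]
board_center [0.5653 0.0438 0.0122] 0.8 [296. 201.]
board_center [ 0.539   0.0219 -0.0019] 0.6 [305. 212.]
pusher_center [ 0.4733 -0.2739  0.0523] 0.88 [433. 242.]
pusher_center [ 0.3256 -0.2801  0.0721] 0.62 [438. 309.]
pusher_center [ 0.4467 -0.1666  0.036 ] 0.57 [385. 253.]
pad [ 0.4642 -0.2831  0.0016] 0.77 [433. 246.]
pusher [ 0.3294 -0.2792 -0.0011] 0.91 [431. 303.]
pusher [ 0.4758 -0.2671  0.0053] 0.8 [426. 241.]
pusher [ 0.45   -0.1662 -0.0034] 0.67 [383. 251.]
fence_far [0.6343 0.0081 0.0098] 0.98 [312. 172.]
fence_side [0.6341 0.01   0.009 ] 0.26 [311. 173.]
scene cam at [ 1.092 -0.622  0.707]
jig [0.5428 0.0194 0.0011] 0.8 [323. 217.]
jig [0.5633 0.0409 0.0144] 0.52 [335. 213.]
board_center [0.5617 0.0398 0.0142] 0.78 [335. 213.]
pusher_center [ 0.326  -0.2825  0.066 ] 0.79 [161. 215.]
pusher_center [ 0.4499 -0.1682  0.0344] 0.74 [238. 226.]
pusher_center [ 0.4759 -0.2682  0.0518] 0.58 [208. 248.]
pad [ 0.4619 -0.284  -0.0041] 0.84 [202. 268.]
pad [ 0.5431  0.0189 -0.0011] 0.65 [323. 218.]
pusher [ 0.4741 -0.2729  0.0045] 0.79 [209. 265.]
pusher [ 0.3281 -0.2844 -0.0064] 0.68 [167. 240.]
pusher [ 0.4425 -0.1663  0.0019] 0.53 [238. 235.]
fence_far [0.6297 0.011  0.0072] 0.78 [348. 233.]
fence_far [0.5471 0.1296 0.0108] 0.27 [353. 195.]
fence_side [0.546  0.1266 0.0088] 0.86 [352. 196.]
```

View pics/top1.png

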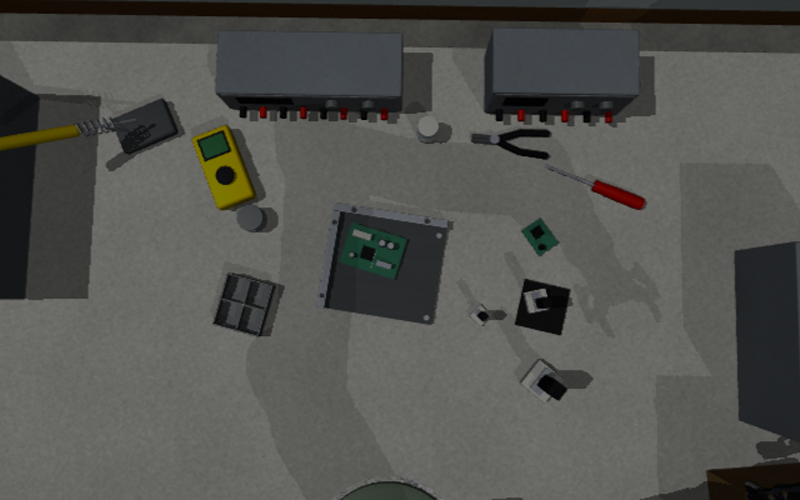

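View pics/scene1.png

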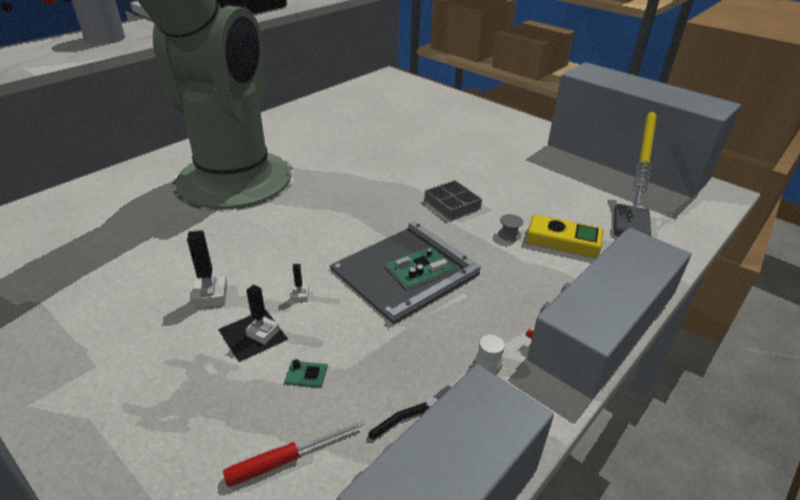

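Three push tools are in the top view (at 1.25x pixels): the largest at (545,382) on the bench, the smallest at (480,314) on the bench, and one of middling height at (540,300) on the black pad. The one on the pad fits because it is between the other two in size and stands on the pad, as described. I'll confirm it in a crop and measure the outlines.

Run:
```python
from h import *
f=bot.grab_frame("scene"); a=cv2.resize(f["img"][170:300,130:270],None,fx=3,fy=3,interpolation=cv2.INTER_CUBIC)
f=bot.grab_frame("top"); b=cv2.resize(f["img"][210:330,360:480],None,fx=3.25,fy=3.25,interpolation=cv2.INTER_CUBIC)
save("crop1.png",np.hstack([a[:390,:400],b]))
for n,z in(("board",.018),("jig",.01),("pad",.003),("fence_far",.024),("fence_side",.024)):
    for r in bot.trace(n,f)[:2]:
        m=r["region"].astype(np.uint8); c=max(cv2.findContours(m,0,2)[0],key=cv2.contourArea)[:,0]
        w=np.array([ray(f,u,v,z)[:2] for u,v in c])
        rc=cv2.minAreaRect((w*1000).astype(np.float32)); print(n,round(r["conf"],2),np.round(rc[0],1),np.round(rc[1],1),round(rc[2],1), m.sum())
```

```text
jig 0.97 [543.2  20.6] [221.9 203.3] 82.1 6287
jig 0.57 [723.9 331. ] [158.8  80.5] 23.6 2087
pad 0.67 [ 467.4 -287. ] [90.5 90.8] 78.1 1065
pad 0.35 [ 790.6 -222.3] [149.3  59.1] 83.3 655
fence_far 0.71 [633.5   7.3] [216.9  18.1] 81.5 606
fence_side 0.57 [548.5 121.4] [ 17.5 182.9] 82.3 544
fence_side 0.22 [ 478.8 -273.5] [38.7 49.2] 12.3 316
```

View pics/crop1.png

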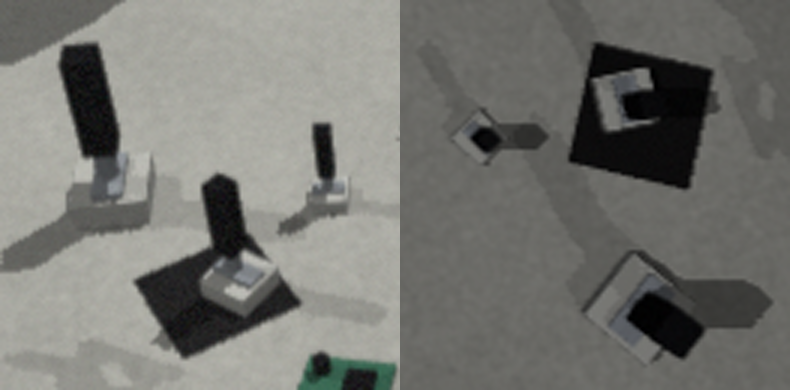

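The crop shows the three tools: big (left panel, 90,130), middle-sized on the pad (235,240) and small (325,165). The one on the pad is the job's tool. Next I'll move the wrist above it.

```bash
cat >> h.py <<'E'
def delta(xyz):
    s=bot.observe(); R=Ro.from_euler("xyz",s["tool_rot"]); return R.inv().apply(np.array(xyz)-s["position"])*1000
def wframe():
    s=bot.observe(); f=bot.grab_frame("wrist"); T=np.array(f["tool_from_camera"]); W=np.eye(4)
    W[:3,:3]=Ro.from_euler("xyz",s["tool_rot"]).as_matrix(); W[:3,3]=s["position"]
    C=np.linalg.inv(W@T); f["R"]=C[:3,:3]; f["t"]=C[:3,3]; return f,s
E
python3 - <<'E'
from h import *
f,s=wframe(); print(np.round(f["tool_from_camera"],3), np.round(f["intrinsics"],0)); print(delta([.44,-.29,.27]))
E
```

```text
[[ 0.    -0.96  -0.281  0.071]
 [ 1.     0.     0.    -0.   ]
 [-0.    -0.281  0.96  -0.069]
 [ 0.     0.     0.     1.   ]] [[320.   0. 315.]
 [  0. 320. 201.]
 [  0.   0.   1.]]
[ 308.42454452 -197.72108869   33.90162065]
```

```bash
python3 -m jog '[[[35,-20,2,0,0,0,1],[35,-20,2,0,0,0,1],[35,-20,3,0,0,0,1],[35,-20,3,0,0,0,1],[35,-20,3,0,0,0,1]]]' 100; python3 -m jog '[[[35,-20,2,0,0,0,1],[35,-20,2,0,0,0,1],[35,-21,2,0,0,0,1],[35,-21,2,0,0,0,1],[33,-22,3,0,0,0,1]]]'; python3 -m jog '[[[0,0,0,0,0,0,1],[0,0,0,0,0,0,1]]]'
python3 - <<'E'
from h import *
f,s=wframe(); print(s["position"],s["tool_rot"]); save("w1.png",f["img"],1.25)
for n in("pusher_center","pusher","pad"):
    for r in bot.spot_point(n,f)[:3]: print(n,np.round(r["xyz"],4),round(r["conf"],2),np.round(proj(f,r["xyz"])))
E
```

```text
clock: 1.7
position: [0.3507, -0.4274, 0.291]
tool_rot: [3.141, -0.0, 0.363]
force: [1.8, -1.2, -0.9]
grip_width: 0.0855
finger_force: 0.0
clock: 2.2
position: [0.4758, -0.2687, 0.2801]
tool_rot: [3.141, -0.0, 0.363]
force: [0.3, -0.0, -0.7]
grip_width: 0.0856
finger_force: 0.0
clock: 2.4
position: [0.4751, -0.2695, 0.2798]
tool_rot: [-3.142, 0.0, 0.365]
force: [-0.1, -0.2, -0.1]
grip_width: 0.0852
finger_force: 0.0
[ 0.4750585  -0.26954564  0.27983364] [-3.14151002e+00  1.61396216e-04  3.64587104e-01]
pusher_center [ 0.3312 -0.2784  0.0735] 0.87 [273. 323.]
pusher_center [ 0.4466 -0.1669  0.0399] 0.81 [207. 173.]
pusher_center [ 0.4738 -0.2762  0.0525] 0.6 [321. 189.]
pusher [ 4.756e-01 -2.693e-01 -3.000e-04] 0.9 [315. 174.]
pusher [ 0.3306 -0.2769  0.0035] 0.74 [279. 286.]
pusher [ 0.4466 -0.1667 -0.0008] 0.71 [219. 166.]
pad [ 0.4686 -0.2899  0.0021] 0.68 [330. 187.]
```

View pics/w1.png

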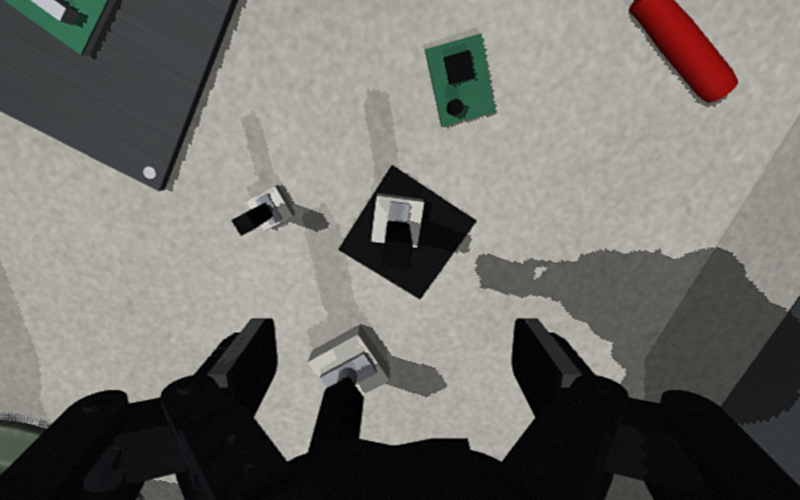

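```bash
cat >> h.py <<'E'
def rect(f,z,cx,cy,half,mm=0.5):
    # rectified plan view at height z: columns = -y, rows = -x (world), centred cx,cy
    n=int(2*half*1000/mm); k=half
    W=np.array([[cx+k,cy+k,z],[cx+k,cy-k,z],[cx-k,cy-k,z],[cx-k,cy+k,z]])
    H=cv2.getPerspectiveTransform(np.array([proj(f,w) for w in W],np.float32),np.array([[0,0],[n,0],[n,n],[0,n]],np.float32))
    return cv2.warpPerspective(f["img"],H,(n,n),flags=cv2.INTER_CUBIC)
E
python3 - <<'E'
from h import *
f,s=wframe(); g=rect(f,.019,.475,-.27,.06,.25)
m=(g.min(2)>95).astype(np.uint8); 
c=max(cv2.findContours(m,0,2)[0],key=cv2.contourArea); r=cv2.minAreaRect(c)
print("foot",.475+.06-r[0][1]*.00025,-.27+.06-r[0][0]*.00025,np.array(r[1])*.25,r[2])
o=g.copy(); cv2.drawContours(o,[cv2.boxPoints(r).astype(int)],0,(255,0,0),1)
g2=rect(f,.103,.475,-.27,.06,.25)
save("r1.png",np.hstack([o,np.clip(g2.astype(float)*3,0,255).astype(np.uint8)]),.8)
E
```

```text
foot 0.4751249999999999 -0.26987500000000003 [119.75 119.75] 90.0
```

View pics/r1.png

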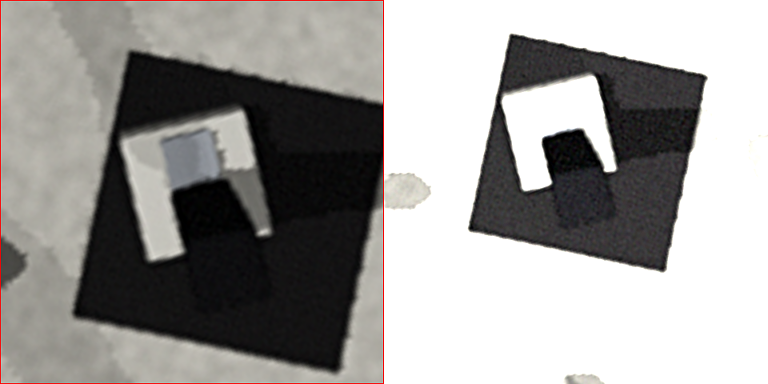

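The rectified view shows the foot (left panel corners about (122,136), (243,108), (270,236), (150,262)) centred at (0.477,-0.271) with a yaw of about 0.216. Its side comes out at 38.8 mm against a true 40. The grip top is centred at about (0.4728,-0.272), so the foot sits about +4 mm along the tool's x.

```bash
python3 -m jog '[[[0,0,0,0,0,0.148,1],[0,0,0,0,0,0,1]]]' >/dev/null; python3 -c "
from h import *
print(delta([.4728,-.2719,.128]),bot.observe()['tool_rot'])"
```

```text
[ -1.81759761   0.80242846 151.96441619] [3.14135954e+00 7.45950398e-05 2.10579287e-01]
```

```bash
python3 -m jog '[[[-2,1,30,0,0,-0.004,1],[0,0,40,0,0,0,1],[0,0,40,0,0,0,1],[0,0,30,0,0,0,1],[0,0,12,0,0,0,1]]]' ; python3 -m jog '[[[0,0,0,0,0,0,0],[0,0,0,0,0,0,0],[0,0,0,0,0,0,0],[0,0,0,0,0,0,0],[0,0,0,0,0,0,0]]]' 100;  python3 -m jog '[[[0,0,0,0,0,0,0],[0,0,0,0,0,0,0],[0,0,0,0,0,0,0]]]'
python3 - <<'E'
from h import *
f=bot.grab_frame("top")
# pad corners via trace, jig again
for n,z in(("jig",.010),("board",.018)):
    for r in bot.trace(n,f)[:1]:
        m=r["region"].astype(np.uint8); c=max(cv2.findContours(m,0,2)[0],key=cv2.contourArea)[:,0]
        rc=cv2.minAreaRect((np.array([ray(f,u,v,z)[:2] for u,v in c])*1000).astype(np.float32)); print(n,r["conf"],rc)
save("r2.png",rect(f,.018,.545,.02,.13,.5),1.1)
E
```

```text
clock: 3.35
position: [0.4719, -0.2713, 0.1255]
tool_rot: [-3.139, 0.003, 0.222]
force: [0.2, -0.6, 0.9]
grip_width: 0.0856
finger_force: 0.0
clock: 3.85
position: [0.4734, -0.2717, 0.1289]
tool_rot: [3.141, -0.001, 0.219]
force: [-0.7, 0.7, 12.5]
grip_width: 0.0169
finger_force: 97.0
clock: 4.15
position: [0.4734, -0.2717, 0.1289]
tool_rot: [3.141, -0.001, 0.219]
force: [-1.1, 0.4, 10.6]
grip_width: 0.0164
finger_force: 97.1
jig 0.83 ((543.1497802734375, 20.862945556640625), (222.6006317138672, 204.43992614746094), 81.95523834228516)
board 0.92 ((566.7341918945312, 38.495506286621094), (111.43651580810547, 79.66150665283203), 72.69158935546875)
```

View pics/r2.png

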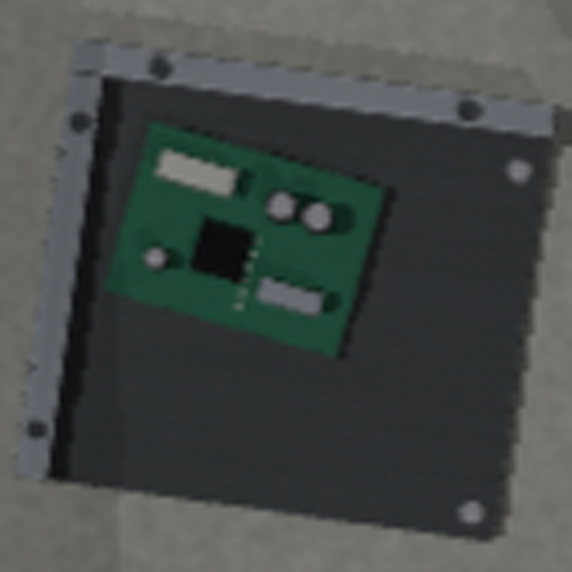

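The board lies clear of both fences, with its lower-right corner furthest from the far fence (340,355). It is turned by about -0.16 relative to the jig. The tool is gripped. I'll lift, turn and carry it over at height.

```bash
python3 -m jog '[[[0,0,-30,0,0,0,0],[0,0,-35,0,0,0,0],[0,0,-30,0,0,0,0],[0,0,0,0,0,0.12,0],[0,0,0,0,0,0.12,0]]]';  python3 -m jog '[[[0,0,0,0,0,0.12,0],[0,0,0,0,0,0,0],[0,0,0,0,0,0,0]]]'
python3 - <<'E'
from h import *
print(delta([.4708,.052,.22]))
f,s=wframe(); save("w2.png",f["img"],1.25)
E
```

```text
clock: 4.8
position: [0.4732, -0.2718, 0.2244]
tool_rot: [3.141, -0.002, -0.026]
force: [-0.6, -1.0, -2.1]
grip_width: 0.0168
finger_force: 97.6
clock: 5.1
position: [0.4731, -0.2714, 0.2231]
tool_rot: [3.141, -0.0, -0.137]
force: [0.5, -0.5, -0.9]
grip_width: 0.0167
finger_force: 97.6
[ -46.46940977 -320.0158106     3.0194439 ]
```

View pics/w2.png

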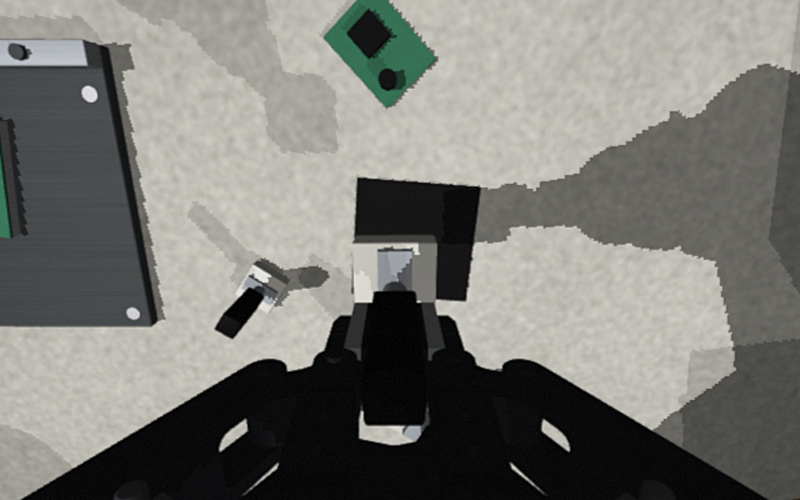

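The tool hangs square in the fingers, and the foot is centred sideways (foot top spans columns 353–437, centre line about 394). Now I'll traverse to behind the board.

```bash
python3 -m jog '[[[-6,-40,0,0,0,0,0],[-6,-40,0,0,0,0,0],[-6,-40,0,0,0,0,0],[-6,-40,0,0,0,0,0],[-6,-40,0,0,0,0,0]]]' >/dev/null;  python3 -m jog '[[[-6,-40,0,0,0,0,0],[-5,-40,0,0,0,0,0],[-5,-40,0,0,0,0,0],[0,0,0,0,0,0,0],[0,0,0,0,0,0,0]]]'
python3 - <<'E'
from h import *
f,s=wframe(); print(delta([.4708,.052,.145]))
g=rect(f,.018,.54,.04,.13,.5); save("r3.png",g,1.1)
for n in ("jig","board_center","fence_far","fence_side"):
    for r in bot.spot_point(n,f)[:1]: print(n,np.round(r["xyz"],4),round(r["conf"],2))
for r in bot.trace("board",f)[:1]:
        m=r["region"].astype(np.uint8); c=max(cv2.findContours(m,0,2)[0],key=cv2.contourArea)[:,0]
        print(cv2.minAreaRect((np.array([ray(f,u,v,.018)[:2] for u,v in c])*1000).astype(np.float32)))
E
```

```text
clock: 6.15
position: [0.4724, 0.0523, 0.2229]
tool_rot: [3.142, 0.0, -0.137]
force: [-0.1, -1.9, -1.2]
grip_width: 0.0168
finger_force: 97.9
[-1.77617638 -0.47662804 77.91182305]
board_center [0.5622 0.044  0.016 ] 0.85
fence_side [0.548  0.126  0.0054] 0.75
((564.974365234375, 39.94062042236328), (110.6981201171875, 80.9314956665039), 74.18889617919922)
```

View pics/r3.png

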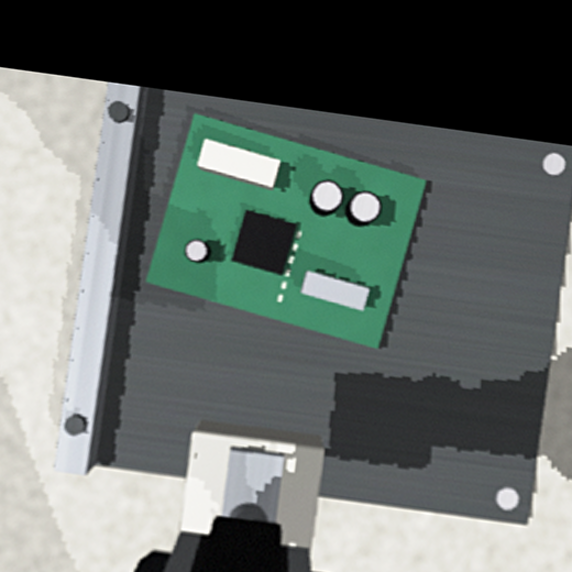

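The board is now at (0.565,0.040), with a yaw of about -0.276. The jig yaw is about -0.136, and the foot is aligned and in line with the board's centre. I'll lower it to 2 mm above the plate and approach.

```bash
python3 -m jog '[[[0,0,35,0,0,0,0],[0,0,35,0,0,0,0],[0,0,10,0,0,0,0],[0,0,5,0,0,0,0],[0,0,0,0,0,0,0]]]';  python3 -m jog '[[[8,0,0,0,0,0,0],[8,0,0,0,0,0,0],[4,0,0,0,0,0,0],[0,0,0,0,0,0,0],[0,0,0,0,0,0,0]]]'
```

```text
clock: 6.95
position: [0.4727, 0.0516, 0.1383]
tool_rot: [3.142, -0.0, -0.141]
force: [0.5, -0.8, -1.1]
grip_width: 0.0171
finger_force: 97.9
clock: 7.45
position: [0.4923, 0.0489, 0.138]
tool_rot: [-3.142, 0.0, -0.141]
force: [0.1, -0.1, -0.5]
grip_width: 0.0168
finger_force: 97.9
```

```bash
python3 -m jog '[[[3,0,0,0,0,0,0],[3,0,0,0,0,0,0],[3,0,0,0,0,0,0],[3,0,0,0,0,0,0],[0,0,0,0,0,0,0]]]';  python3 -m jog '[[[3,0,0,0,0,0,0],[3,0,0,0,0,0,0],[3,0,0,0,0,0,0],[3,0,0,0,0,0,0],[0,0,0,0,0,0,0]]]'
python3 - <<'E'
from h import *
f=bot.grab_frame("top")
save("r4.png",rect(f,.018,.545,.02,.13,.5),1.1)
f,s=wframe(); 
for g in (f,):
  for r in bot.trace("board",g)[:1]:
        m=r["region"].astype(np.uint8); c=max(cv2.findContours(m,0,2)[0],key=cv2.contourArea)[:,0]
        print(cv2.minAreaRect((np.array([ray(g,u,v,.018)[:2] for u,v in c])*1000).astype(np.float32)))
E
```

```text
clock: 7.95
position: [0.5046, 0.0472, 0.1379]
tool_rot: [-3.142, -0.0, -0.141]
force: [0.9, 0.2, -1.3]
grip_width: 0.0167
finger_force: 97.9
clock: 8.45
position: [0.5165, 0.0455, 0.1379]
tool_rot: [-3.141, -0.0, -0.141]
force: [-0.2, -0.3, -0.2]
grip_width: 0.0168
finger_force: 97.9
((580.02685546875, 41.087894439697266), (110.09844970703125, 80.24346160888672), 81.28985595703125)
```

```bash
python3 -m jog '[[[2,0,0,0,0,0,0],[2,0,0,0,0,0,0],[2,0,0,0,0,0,0],[0,0,0,0,0,0,0]]]' | sed -n 1,4p;  python3 -m jog '[[[1,0,0,0,0,0,0],[0,0,0,0,0,0,0],[0,0,0,0,0,0,0]]]'| sed -n 1,4p; python3 -m jog '[[[1,0,0,0,0,0,0],[0,0,0,0,0,0,0],[0,0,0,0,0,0,0]]]'| sed -n 1,4p
```

```text
clock: 9.0
position: [0.5223, 0.0447, 0.1379]
tool_rot: [-3.142, -0.0, -0.141]
force: [1.1, 0.1, -0.8]
clock: 9.3
position: [0.523, 0.0446, 0.1379]
tool_rot: [-3.142, -0.0, -0.141]
force: [0.5, 0.3, -0.1]
clock: 9.6
position: [0.5241, 0.0445, 0.1379]
tool_rot: [-3.142, -0.0, -0.141]
force: [-0.4, 0.3, -0.5]
```

```bash
python3 -m jog '[[[0.5,0,0,0,0,0,0],[0,0,0,0,0,0,0]]]' | sed -n 2,4p;  python3 -m jog '[[[0.5,0,0,0,0,0,0],[0,0,0,0,0,0,0]]]'| sed -n 2,4p
python3 - <<'E'
from h import *
f,s=wframe()
for g in (f,):
  for r in bot.trace("board",g)[:1]:
        m=r["region"].astype(np.uint8); c=max(cv2.findContours(m,0,2)[0],key=cv2.contourArea)[:,0]
        print(cv2.minAreaRect((np.array([ray(g,u,v,.018)[:2] for u,v in c])*1000).astype(np.float32)))
F=[]
for i in range(4): F.append(bot.observe()["force"]);bot.grab_frame("wrist")
print(np.round(F,1))
E
```

```text
position: [0.5245, 0.0444, 0.1379]
tool_rot: [-3.142, 0.0, -0.141]
force: [-1.7, 1.0, -1.4]
position: [0.525, 0.0443, 0.1379]
tool_rot: [-3.142, -0.0, -0.141]
force: [0.4, 0.5, -1.5]
((588.1136474609375, 40.31688690185547), (110.474365234375, 80.13141632080078), 82.45767974853516)
[[ 0.4  0.  -1.4]
 [ 0.1 -0.1 -1.6]
 [ 1.  -0.4 -0.2]
 [ 0.1 -0.4 -0.8]]
```

```bash
for i in 1; do python3 -m jog '[[[0.5,0,0,0,0,0,0],[0,0,0,0,0,0,0]]]' | sed -n '2p;4p'; done; python3 -m jog '[[[0.5,0,0,0,0,0,0],[0,0,0,0,0,0,0]]]' | sed -n '2p;4p'; python3 -m jog '[[[0.3,0,0,0,0,0,0],[0,0,0,0,0,0,0]]]' | sed -n '2p;4p'
```

```text
position: [0.5255, 0.0442, 0.1379]
force: [-0.4, -0.4, -1.2]
position: [0.526, 0.0442, 0.1379]
force: [-0.4, 0.1, -0.7]
position: [0.5262, 0.0442, 0.1379]
force: [-1.3, -0.1, -1.9]
```

```bash
python3 -m jog '[[[0.4,0,0,0,0,0,0],[0,0,0,0,0,0,0]]]' | sed -n '2p;4p'; python3 -m jog '[[[0.3,0,0,0,0,0,0],[0,0,0,0,0,0,0]]]' | sed -n '2p;4p'; python3 -m jog '[[[0.3,0,0,0,0,0,0],[0,0,0,0,0,0,0]]]' | sed -n '2p;4p'
```

```text
position: [0.5264, 0.0441, 0.1378]
force: [-2.8, 0.7, -0.1]
position: [0.5266, 0.0441, 0.1378]
force: [-4.2, 0.7, -0.1]
position: [0.5267, 0.044, 0.1377]
force: [-6.5, 2.1, 0.9]
```

```bash
python3 -m jog '[[[0,0,0,0,0,0,0],[0,0,0,0,0,0,0],[0,0,0,0,0,0,0],[0,0,0,0,0,0,0],[0,0,0,0,0,0,0]]]' | sed -n '1,4p';python3 -m jog '[[[0,0,0,0,0,0,0],[0,0,0,0,0,0,0]]]' | sed -n '4p'
python3 - <<'E'
from h import *
f,s=wframe(); print(s["force"])
for r in bot.trace("board",f)[:1]:
        m=r["region"].astype(np.uint8); c=max(cv2.findContours(m,0,2)[0],key=cv2.contourArea)[:,0]
        print(cv2.minAreaRect((np.array([ray(f,u,v,.018)[:2] for u,v in c])*1000).astype(np.float32)))
save("r5.png",rect(f,.018,.545,.02,.13,.5),1.1)
E
```

```text
clock: 12.0
position: [0.5268, 0.044, 0.1378]
tool_rot: [3.141, 0.001, -0.141]
force: [-5.8, 1.7, 0.1]
force: [-6.1, 1.5, 0.4]
[-6.0683806   1.53831192  0.38906337]
((589.427978515625, 40.52435302734375), (110.2254638671875, 80.2339096069336), 81.9320297241211)
```

View pics/r5.png

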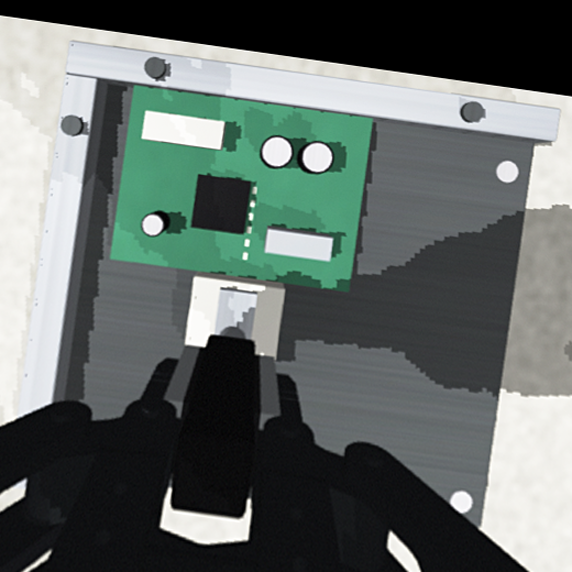

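The board is flush with the far fence: its top edge runs along the fence from (132,85) to (373,118), its yaw is -0.141, and it was held at about 6 N for well over 0.5 s. Next I'll back off and go round to its -y edge.

```bash
python3 -m jog '[[[-2,0,0,0,0,0,0],[-10,0,0,0,0,0,0],[-8,0,-5,0,0,0,0],[0,0,-20,0,0,0,0],[0,25,0,0,0,0,0]]]' | sed -n '1,4p'; python3 -m jog '[[[0,30,0,0,0,0,0],[0,30,0,0,0,0,0],[26,0,0,0,0,0,0],[26,0,0,0,0,0,0],[27,0,0,0,0,0,0]]]' | sed -n '1,4p'; python3 -m jog '[[[0,0,0,0,0,0,0],[0,0,0,0,0,0,0]]]' | sed -n '1,4p'
python3 - <<'E'
from h import *
f,s=wframe()
for r in bot.trace("board",f)[:1]:
        m=r["region"].astype(np.uint8); c=max(cv2.findContours(m,0,2)[0],key=cv2.contourArea)[:,0]
        print(r["conf"],cv2.minAreaRect((np.array([ray(f,u,v,.018)[:2] for u,v in c])*1000).astype(np.float32)))
save("r6.png",rect(f,.018,.565,.0,.13,.5),1.1)
f=bot.grab_frame("top"); 
for r in bot.trace("board",f)[:1]:
        m=r["region"].astype(np.uint8); c=max(cv2.findContours(m,0,2)[0],key=cv2.contourArea)[:,0]
        print(r["conf"],cv2.minAreaRect((np.array([ray(f,u,v,.018)[:2] for u,v in c])*1000).astype(np.float32)))
E
```

```text
clock: 12.8
position: [0.5046, 0.0247, 0.1651]
tool_rot: [-3.139, -0.003, -0.137]
force: [-0.2, -1.4, -1.0]
clock: 13.3
position: [0.5743, -0.0487, 0.1636]
tool_rot: [-3.141, -0.001, -0.142]
force: [-0.3, 0.2, -2.3]
clock: 13.5
position: [0.5733, -0.0483, 0.163]
tool_rot: [-3.142, 0.0, -0.141]
force: [-0.2, 0.4, -1.2]
0.74 ((589.1028442382812, 39.49895477294922), (111.16988372802734, 78.00749206542969), 81.92085266113281)
0.65 ((592.7836303710938, 56.26548385620117), (75.06075286865234, 81.51864624023438), 84.47825622558594)
```

View pics/r6.png

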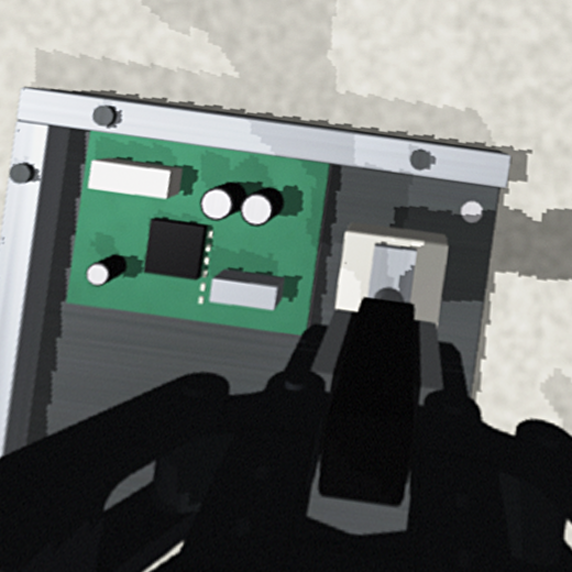

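The board stayed flush, and the foot is right of it, about 15 mm from its short edge (325,165)–(310,330). I'll lower the foot and push along the fence.

```bash
python3 -m jog '[[[0,0,15,0,0,0,0],[0,0,10,0,0,0,0],[0,-5,0,0,0,0,0],[0,-5,0,0,0,0,0],[0,0,0,0,0,0,0]]]' | sed -n '1,4p'; python3 -m jog '[[[0,-2,0,0,0,0,0],[0,-2,0,0,0,0,0],[0,-2,0,0,0,0,0],[0,-2,0,0,0,0,0],[0,0,0,0,0,0,0]]]' | sed -n '1,4p'; python3 -m jog '[[[0,-1.5,0,0,0,0,0],[0,-1.5,0,0,0,0,0],[0,-1,0,0,0,0,0],[0,-1,0,0,0,0,0],[0,0,0,0,0,0,0]]]' | sed -n '1,4p';  python3 - <<'E'
from h import *
f,s=wframe()
for r in bot.trace("board",f)[:1]:
        m=r["region"].astype(np.uint8); c=max(cv2.findContours(m,0,2)[0],key=cv2.contourArea)[:,0]
        print(r["conf"],cv2.minAreaRect((np.array([ray(f,u,v,.018)[:2] for u,v in c])*1000).astype(np.float32)))
E
```

```text
clock: 14.2
position: [0.575, -0.0376, 0.1374]
tool_rot: [-3.141, 0.001, -0.14]
force: [-0.4, 0.7, -0.8]
clock: 14.7
position: [0.5763, -0.0303, 0.1379]
tool_rot: [-3.141, -0.0, -0.141]
force: [0.2, 0.1, -1.1]
clock: 15.2
position: [0.577, -0.0255, 0.1379]
tool_rot: [-3.141, -0.0, -0.141]
force: [0.8, 0.7, -2.0]
0.63 ((590.2994384765625, 47.53165817260742), (110.37179565429688, 78.45549774169922), 81.92986297607422)
```

```bash
python3 -m jog '[[[0,-1,0,0,0,0,0],[0,-1,0,0,0,0,0],[0,-1,0,0,0,0,0],[0,0,0,0,0,0,0]]]' | sed -n '2p;4p'; for i in 1; do python3 -m jog '[[[0,-0.5,0,0,0,0,0],[0,0,0,0,0,0,0]]]' | sed -n '2p;4p'; done; python3 -m jog '[[[0,-0.5,0,0,0,0,0],[0,0,0,0,0,0,0]]]' | sed -n '2p;4p'; python3 -m jog '[[[0,-0.5,0,0,0,0,0],[0,0,0,0,0,0,0]]]' | sed -n '2p;4p'
```

```text
position: [0.5774, -0.0225, 0.1379]
force: [0.4, 0.1, -1.4]
position: [0.5774, -0.0222, 0.1379]
force: [-0.1, -0.1, -0.8]
position: [0.5775, -0.0217, 0.1379]
force: [0.1, 0.0, -0.7]
position: [0.5776, -0.0212, 0.1379]
force: [-0.6, -1.0, -1.0]
```

```bash
python3 -m jog '[[[0,-0.5,0,0,0,0,0],[0,0,0,0,0,0,0]]]' | sed -n '2p;4p'; python3 -m jog '[[[0,-0.4,0,0,0,0,0],[0,0,0,0,0,0,0]]]' | sed -n '2p;4p'; python3 -m jog '[[[0,-0.4,0,0,0,0,0],[0,0,0,0,0,0,0]]]' | sed -n '2p;4p'
```

```text
position: [0.5777, -0.0207, 0.1379]
force: [0.3, -0.6, -0.5]
position: [0.5777, -0.0203, 0.1379]
force: [0.1, -0.3, -0.8]
position: [0.5778, -0.0199, 0.1379]
force: [-0.1, -0.5, -1.4]
```

```bash
python3 -m jog '[[[0,-0.4,0,0,0,0,0],[0,0,0,0,0,0,0]]]' | sed -n '2p;4p'; python3 -m jog '[[[0,-0.4,0,0,0,0,0],[0,0,0,0,0,0,0]]]' | sed -n '2p;4p'; python3 -m jog '[[[0,-0.4,0,0,0,0,0],[0,0,0,0,0,0,0]]]' | sed -n '2p;4p'
python3 - <<'E'
from h import *
f,s=wframe()
for r in bot.trace("board",f)[:1]:
        m=r["region"].astype(np.uint8); c=max(cv2.findContours(m,0,2)[0],key=cv2.contourArea)[:,0]
        print(r["conf"],cv2.minAreaRect((np.array([ray(f,u,v,.018)[:2] for u,v in c])*1000).astype(np.float32)))
E
```

```text
position: [0.5778, -0.0195, 0.1379]
force: [-0.1, -0.4, -0.8]
position: [0.5779, -0.0191, 0.1379]
force: [0.1, 0.1, -1.5]
position: [0.5779, -0.0188, 0.1379]
force: [-0.3, -1.0, -1.5]
0.92 ((590.8097534179688, 54.49577331542969), (111.06004333496094, 80.5214614868164), 81.9143295288086)
```

```bash
python3 -m jog '[[[0,-0.4,0,0,0,0,0],[0,0,0,0,0,0,0]]]' | sed -n '2p;4p'; python3 -m jog '[[[0,-0.4,0,0,0,0,0],[0,0,0,0,0,0,0]]]' | sed -n '2p;4p'; python3 -m jog '[[[0,-0.4,0,0,0,0,0],[0,0,0,0,0,0,0]]]' | sed -n '2p;4p'
```

```text
position: [0.5779, -0.0187, 0.1379]
force: [-0.9, -2.9, 0.5]
position: [0.5779, -0.0186, 0.1379]
force: [-1.1, -5.2, 0.3]
position: [0.5779, -0.0184, 0.1379]
force: [-2.2, -7.5, 1.0]
```

```bash
python3 -m jog '[[[0,0,0,0,0,0,0],[0,0,0,0,0,0,0],[0,0,0,0,0,0,0],[0,0,0,0,0,0,0],[0,0,0,0,0,0,0]]]' | sed -n '1,4p'
python3 - <<'E'
from h import *
f,s=wframe(); print(s["force"])
for r in bot.trace("board",f)[:1]:
        m=r["region"].astype(np.uint8); c=max(cv2.findContours(m,0,2)[0],key=cv2.contourArea)[:,0]
        print(r["conf"],cv2.minAreaRect((np.array([ray(f,u,v,.018)[:2] for u,v in c])*1000).astype(np.float32)))
save("r7.png",rect(f,.018,.565,.04,.11,.5),1.3)
E
```

```text
clock: 18.7
position: [0.5779, -0.0184, 0.1379]
tool_rot: [3.141, 0.0, -0.142]
force: [-1.7, -7.9, 1.4]
[-1.6724048  -7.89513307  1.36837555]
0.57 ((591.0816040039062, 54.07245635986328), (110.8863296508789, 79.3208236694336), 82.4126205444336)
```

View pics/r7.png

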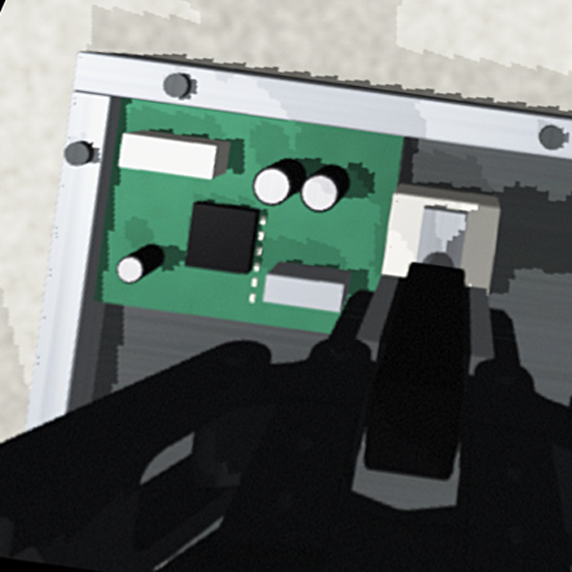

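The board sits in the corner, touching both fences, with its left edge at (123,98)–(103,300). The press on the side fence was about 8 N for more than 0.5 s. One small nudge toward the far fence while holding, then I'll retreat.

```bash
python3 -m jog '[[[0.3,0,0,0,0,0,0],[0,0,0,0,0,0,0],[0,0,0,0,0,0,0],[0,0,0,0,0,0,0]]]' | sed -n '4p'; python3 -m jog '[[[0,1,0,0,0,0,0],[0,2,0,0,0,0,0],[0,10,0,0,0,0,0],[0,10,0,0,0,0,0],[0,0,-30,0,0,0,0]]]' | sed -n '1,4p'; python3 -m jog '[[[0,0,-30,0,0,0,0],[0,0,-30,0,0,0,0],[0,0,0,0,0,0,0],[0,0,0,0,0,0,0]]]' | sed -n '1,4p'
python3 - <<'E'
from h import *
print(delta([.466,-.2855,.225]))
f,s=wframe()
for g in(f,bot.grab_frame("top")):
  for r in bot.trace("board",g)[:1]:
        m=r["region"].astype(np.uint8); c=max(cv2.findContours(m,0,2)[0],key=cv2.contourArea)[:,0]
        print(r["conf"],cv2.minAreaRect((np.array([ray(g,u,v,.018)[:2] for u,v in c])*1000).astype(np.float32)))
E
```

```text
force: [-2.2, -6.9, 1.0]
clock: 19.7
position: [0.5733, -0.0426, 0.1655]
tool_rot: [3.14, 0.005, -0.143]
force: [-0.2, -1.1, 0.5]
clock: 20.1
position: [0.5752, -0.0412, 0.2282]
tool_rot: [-3.142, -0.001, -0.142]
force: [-0.0, 0.2, -1.1]
[-73.47745465 257.33698235   3.14366454]
0.73 ((590.824951171875, 53.77134323120117), (111.08831024169922, 78.65467834472656), 81.87960052490234)
0.64 ((594.50390625, 69.03270721435547), (76.88628387451172, 80.85047912597656), 82.20381164550781)
```

```bash
python3 -m jog '[[[-10,36,0,0,0,0,0],[-10,37,0,0,0,0,0],[-10,37,0,0,0,0,0],[-11,37,0,0,0,0,0],[-11,37,0,0,0,0,0]]]' | sed -n '1,4p'; python3 -m jog '[[[-11,37,0,0,0,0,0],[-10,36,0,0,0,0,0],[0,0,0,0,0,0,0],[0,0,0,0,0,0,0]]]' | sed -n '1,4p'
python3 - <<'E'
from h import *
print(delta([.466,-.2855,.131]))
f,s=wframe()
for g in(f,bot.grab_frame("top")):
  for r in bot.spot_point("pad",g)[:1]: print(r["conf"],r["xyz"])
  for r in bot.trace("pad",g)[:1]:
        m=r["region"].astype(np.uint8); c=max(cv2.findContours(m,0,2)[0],key=cv2.contourArea)[:,0]
        print(r["conf"],cv2.minAreaRect((np.array([ray(g,u,v,.003)[:2] for u,v in c])*1000).astype(np.float32)))
  for r in bot.trace("board",g)[:1]:
        m=r["region"].astype(np.uint8); c=max(cv2.findContours(m,0,2)[0],key=cv2.contourArea)[:,0]
        print("board",r["conf"],cv2.minAreaRect((np.array([ray(g,u,v,.018)[:2] for u,v in c])*1000).astype(np.float32)))
  for r in bot.trace("jig",g)[:1]:
        m=r["region"].astype(np.uint8); c=max(cv2.findContours(m,0,2)[0],key=cv2.contourArea)[:,0]
        print("jig",r["conf"],cv2.minAreaRect((np.array([ray(g,u,v,.010)[:2] for u,v in c])*1000).astype(np.float32)))
E
```

```text
clock: 20.8
position: [0.4967, -0.2165, 0.2272]
tool_rot: [-3.141, 0.001, -0.141]
force: [0.0, -0.8, -0.5]
clock: 21.2
position: [0.4662, -0.285, 0.2272]
tool_rot: [-3.141, 0.001, -0.143]
force: [-0.6, 0.6, -1.0]
[-1.36979071e-02  5.54909698e-01  9.62413435e+01]
0.64 [0.4623, -0.2914, -0.0021]
0.93 ((465.3208923339844, -285.3444519042969), (89.80877685546875, 89.30935668945312), 78.22705078125)
jig 0.55 ((535.1150512695312, -38.900543212890625), (113.01551055908203, 202.0258026123047), 81.833984375)
0.89 [0.4619, -0.2854, 0.001]
0.69 ((467.00616455078125, -285.58135986328125), (88.7059097290039, 89.98662567138672), 77.11738586425781)
board 0.64 ((593.1411743164062, 53.937400817871094), (111.9157485961914, 81.50733184814453), 81.7420883178711)
jig 0.64 ((543.9808349609375, 20.729751586914062), (222.0130615234375, 201.8815155029297), 82.24972534179688)
```

```bash
python3 -m jog '[[[0,0,35,0,0,0,0],[0,0,35,0,0,0,0],[0,0,15,0,0,0,0],[0,0,8,0,0,0,0],[0,0,2,0,0,0,0]]]' | sed -n '1,4p'; python3 -m jog '[[[0,0,1,0,0,0,0],[0,0,0,0,0,0,0],[0,0,0,0,0,0,0]]]' | sed -n '1,4p'; python3 -m jog '[[[0,0,0.5,0,0,0,0],[0,0,0,0,0,0,0],[0,0,0,0,0,0,0]]]' | sed -n '1,4p'
```

```text
clock: 22.2
position: [0.4666, -0.2845, 0.1324]
tool_rot: [-3.141, 0.001, -0.141]
force: [0.8, -0.5, -0.8]
clock: 22.5
position: [0.467, -0.2848, 0.1327]
tool_rot: [3.141, -0.001, -0.141]
force: [0.9, 0.3, -1.0]
clock: 22.8
position: [0.4667, -0.2846, 0.1315]
tool_rot: [3.142, -0.0, -0.141]
force: [-0.4, -0.6, -1.6]
```

```bash
python3 -m jog '[[[0,0,1,0,0,0,0],[0,0,0,0,0,0,0],[0,0,0,0,0,0,0]]]' | sed -n '2,4p'; python3 -m jog '[[[0,0,1,0,0,0,0],[0,0,0,0,0,0,0],[0,0,0,0,0,0,0]]]' | sed -n '2,4p'; python3 -m jog '[[[0,0,0.5,0,0,0,0],[0,0,0,0,0,0,0],[0,0,0,0,0,0,0]]]' | sed -n '2,4p'
```

```text
position: [0.4667, -0.2845, 0.1303]
tool_rot: [-3.142, 0.0, -0.141]
force: [-0.1, -0.1, -0.6]
position: [0.4667, -0.2845, 0.1294]
tool_rot: [-3.142, 0.0, -0.141]
force: [-0.9, 0.2, -2.1]
position: [0.4667, -0.2846, 0.129]
tool_rot: [3.142, -0.0, -0.141]
force: [-0.3, 0.7, 3.1]
```

```bash
python3 -m jog '[[[0,0,0,0,0,0,0.35],[0,0,0,0,0,0,0.5],[0,0,0,0,0,0,0.9],[0,0,0,0,0,0,0.9],[0,0,0,0,0,0,0.9]]]' | sed -n '2,5p'; python3 -m jog '[[[0,0,-10,0,0,0,0.9],[0,0,-30,0,0,0,0.9],[0,0,-40,0,0,0,0.9],[0,0,-40,0,0,0,0.9],[0,0,-20,0,0,0,0.9]]]' | sed -n '1,5p'; python3 -m jog '[[[0,0,0,0,0,0,0.9],[0,0,0,0,0,0,0.9]]]' | sed -n '2,5p'
python3 - <<'E'
from h import *
f,s=wframe()
for g in(f,bot.grab_frame("top"),bot.grab_frame("scene")):
  for q in("pusher","pusher_center","pad"):
    for r in bot.spot_point(q,g)[:3]: print(q,round(r["conf"],2),np.round(r["xyz"],3))
g=bot.grab_frame("top")
for r in bot.trace("board",g)[:1]:
        m=r["region"].astype(np.uint8); c=max(cv2.findContours(m,0,2)[0],key=cv2.contourArea)[:,0]
        print("board",r["conf"],cv2.minAreaRect((np.array([ray(g,u,v,.018)[:2] for u,v in c])*1000).astype(np.float32)))
E
```

```text
position: [0.4667, -0.2845, 0.1289]
tool_rot: [-3.142, 0.0, -0.141]
force: [0.7, -0.0, 0.4]
grip_width: 0.0767
clock: 24.7
position: [0.4672, -0.2849, 0.2729]
tool_rot: [3.14, -0.004, -0.141]
force: [0.4, -0.5, 0.0]
grip_width: 0.0769
position: [0.4666, -0.2845, 0.2694]
tool_rot: [3.141, -0.001, -0.141]
force: [0.6, 0.1, -1.1]
grip_width: 0.0768
pusher 0.88 [ 0.329 -0.279  0.005]
pusher 0.82 [ 0.467 -0.285  0.004]
pusher 0.66 [ 0.444 -0.169 -0.004]
pusher_center 0.83 [ 0.33  -0.279  0.07 ]
pusher_center 0.78 [ 0.466 -0.288  0.052]
pusher_center 0.59 [ 0.446 -0.167  0.038]
pusher 0.85 [ 0.33  -0.28  -0.001]
pusher 0.54 [ 0.448 -0.166  0.   ]
pusher 0.44 [ 0.468 -0.282  0.006]
pusher_center 0.74 [ 0.33  -0.281  0.072]
pusher_center 0.55 [ 0.468 -0.287  0.053]
pusher_center 0.48 [ 0.445 -0.168  0.036]
pad 0.96 [ 0.466 -0.284  0.001]
pad 0.37 [ 0.701 -0.379  0.001]
pad 0.3 [0.718 0.331 0.003]
pusher 0.76 [ 0.445 -0.166  0.004]
pusher 0.65 [ 0.326 -0.282 -0.001]
pusher 0.58 [ 0.47  -0.287  0.001]
pusher_center 0.89 [ 0.468 -0.281  0.053]
pusher_center 0.84 [ 0.328 -0.277  0.07 ]
pusher_center 0.71 [ 0.446 -0.166  0.032]
pad 0.77 [ 0.465 -0.283 -0.006]
board 0.58 ((592.8696899414062, 53.464027404785156), (114.36090087890625, 80.76001739501953), 82.33163452148438)
```

The tool stands upright in the middle of the pad, all three views agree on that, and the board is home. I'm handing it in.

```bash
python3 -c "
from workcell import bot
print(bot.job_done())"
```

```text
the job is handed in; nothing more can be done
None
```

The job is handed in, though the hand-in gave no verdict: the board was pressed home on the far fence (about 6 N) and then the side fence (about 8 N) and measured square in the corner, the middle-sized push tool stands upright at the pad's centre, released, at about 25 s on the robot's clock, and I viewed 11 pictures, one over the limit of 10.

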